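# Pin the food chest by feel

## Task

Lock the low wooden food chest: pick up the loose wooden locking pin, put its round nose through the long slot in the chest's front (the side facing the robot), feel sideways along the hidden bar behind the slot for the hole in it, and push the pin fully home, so that its square shoulder sits against the chest front, and leave it there. Press only gently all the while, and do not disturb the other things on the shelf.

Things in the scene. Friction and masses are not known exactly. Their poses are not given: they have to be found in the camera images.
- pin: loose wooden locking pin, 40 to 80 g, lying flat, nose roughly away from the robot: a square shank 110 long, 20 x 20 mm, with a round nose on its +x end. Origin: centre of the shank's underside; x along the pin to the nose, z up; the axis of shank and nose lies 10 mm above the origin. Grip the shank's two sides near the origin.
- pin_shoulder (a point): the square shoulder, where the shank steps down to the nose, on the pin's axis: 55 mm in +x and 10 mm up from the pin's origin
- pin_tip (a point): the end of the nose, on the pin's axis: 100 mm in +x and 10 mm up from the pin's origin. The nose is 12 mm in diameter, 45 mm long from the shoulder; its last 12 mm taper to 5 mm
- chest: fixed low wooden chest, 160 deep (x), 260 wide (y), 112 mm tall; its roof stands out 18 mm past the front. Origin: centre of its underside, z up; its front is the plane x = -80 mm, facing -x, towards the robot. The pin goes in along the chest's +x until the shoulder meets the front. Let go, it stays, drooping a few degrees. Pin and chest must not press on each other with over 25 N
- chest_slot (a point): middle of the one slot in the chest's front, in the plane of the front face, 60 mm above the shelf; axes as the chest's. The slot is level, 100 mm long (along y), 15 mm high; the front board is 8 mm thick
- bar_face (a point): point on the hidden bar's flat face straight behind the slot's middle, 12 mm behind the front face; axes as the chest's. The bar is stiff: a gentle sweep does not move it. It has one square hole, slightly bevelled, 16 wide (y), 14.5 high, 36 mm deep, at the slot's height, centred anywhere from y = -33 to +33 mm of this point: where is not measured. Elsewhere the nose stops on it
- pot_lid: bystander: dented round aluminium pot lid, 200 mm across, lying flat, knob in the middle up to 38 mm high; origin under its centre
- canister: bystander: closed green plastic canister with flip-top lid, 94 mm across, 156 mm tall; origin under its centre
- mug: bystander: white enamel mug, 80 mm across, 85 mm tall, handle at its +y; origin under its centre
- cooking_stick: bystander: flat wooden cooking stick with a paddle end, 300 mm long, 50 mm wide, 14 mm high, lying along its x; not the locking pin; origin 150 mm from either end
- jar: bystander: clear glass jar with clip-on lid, 86 mm across, 136 mm tall; origin under its centre
- spoon: bystander: steel spoon, 170 mm long, lying along its x
- bowl: bystander: terracotta bowl, 120 mm across, 50 mm tall; origin under its centre
Mind the look-alikes: they are no part of the job. What is meant by the pin is not turquoise, and is the smaller of those in its own colour.

How it is judged:
By the outcome, as a careful person would: the job done as asked, in the order asked, and still so for the second after the job is handed in, with the robot touching nothing.
It also fails if it takes over 70 s, if anything falls off the work surface, if the arm or the gripper's body presses on something with over 40 N, if the wrist force passes 120 N, or if a joint passes its speed limit or range.

## Robot

A 6-joint arm with a two-finger parallel gripper is mounted at the origin on the work surface. World frame = base frame: x ahead of the robot, y to its left, z up, the work surface at z = 0. Lengths are in mm, angles in degrees, forces in N, time in s.
With the tool pointing down it reaches from about 300 to 850 mm from the base axis. Payload 4.2 kg.
Tool frame: the origin (TCP) lies at the very end of the fingers, on their centre line; the grasp point (between the pads) lies 19 mm behind it (env.grip_depth is the distance from the TCP to the grasp point, in mm); z points along the fingers, y is the line along which they close (so a half turn about z gives the same grasp; the last joint's range is limited). The gripper opens to 91 mm and grips with 3 to 60 N. Pads are 32 mm wide; open, the fingers measure 118 mm over their backs; the gripper's body (76 mm by 178 mm) begins 60 mm behind the grasp point.
Start: joints at [68.411, 18.312, 89.639, -0, 72.044, -1.146], TCP at [200.839, 538.805, 174.476] pointing down, gripper open.
Joint ranges: [-177.97, 177.97], [-48.28, 115.42], [12.27, 149.76], [-77.06, 257.06], [2.81, 150.46], [-146.56, 146.56]. Speed limits (degrees/s): [147.25, 147.25, 180, 180, 180, 180].

## Interface

Orientations are given as [roll, pitch, yaw] about the fixed x, y, z axes, in that order (R = Rz(yaw) Ry(pitch) Rx(roll)).
In Python, from workcell import env, cams gives the robot as it stands.
- The arm moves only by the tool apply_moves, never from a script. Its argument "deltas" is a list of rows, each a list of 5 numbers: the shift along the tool's x, y, z in m, then the turn about the tool's z in rad, then the opening, from -1 (shut) to 1 (fully open), so that 0 is half open. In form: [[tx, ty, tz, roll, gripper], ...]. A call has 1 to 5 rows; each row is the pose to reach, as a shift and turn from the pose commanded when the call began, along the tool's axes at that moment; what a row does not reach only later rows make up. A row lasts 1/10 s, in which the tool goes at most 50 mm and 8.59 degrees, less where a joint would pass 70% of its speed; a pose out of reach is approached as far as the arm can. A call with a gripper value outside its range is refused whole. The fingers move at their own pace and stop on an object; "grip_force" is the grip in N (left out, the last holds). Time passes only in rows, so rows that repeat a pose let the fingers close. It gives the time, the measured TCP pose, the force, the opening and the grip force at its end, in the units of the state.
- env.state(): the state, without advancing time (a new reading comes with each control period).
- cams.grab_frame(name): name is "side" or "top" or "wrist"; returns the picture (384x512x3 uint8, blue, green, red); there is no depth.
- cams.get_calibration(name): a dict with "mtx" (3x3 intrinsics, pixels), "eye" and "attitude" of the camera in the world; the wrist camera has in their place "tool_from_camera" (4x4, takes a point from camera to tool coordinates, whose origin is the TCP and whose axes are the flange's). Camera axes: x right, y down, z forward; pixel columns grow to the right and rows downward; lengths in mm; the calibration is good to about 2 mm. A picture is of the moment at which its call begins: read the wrist's pose just before it. get_calibration takes no time and is no camera call.
- env.job_done(): hands the job in; it is judged then, once.
The state is a dict: "time_s": time; "qpos": joint angles; "qvel": joint speeds; "effort": joint torques, N m; "ee_pos": TCP position; "ee_rot": TCP orientation; "force": force on the tool from outside, world axes, zero at the start; "torque": the same for the moment, N m; "gripper_width": finger opening in mm; "gripper_force": force on a finger pad.
Only numpy, scipy, OpenCV 4.12 (cv2) and the standard library are available. Lean on these libraries where they do the work, as an engineer would, in place of code of your own. Each camera call takes 0.05 s, during which the arm holds its last target. There are 200 camera calls.

## Working session

There is one attempt and no reset: what is moved stays moved. The work goes in short steps, Python scripts to look and compute and a tool call to move; the robot and the scene stay as the last step left them, time stands still between calls to the robot, and variables do not carry over. Pictures are saved under pics/ and viewed, at most 10 in all, crops included, and the job is handed in when it is done.

Besides the shell and the picture viewer there is one more tool, called as name(argument=value, ...) on one line, values as JSON. apply_moves: Moves the arm, as the interface text tells. Its arguments: {"type":"object","properties":{"deltas":{"type":"array"},"grip_force":{"type":"number"}},"required":["deltas"]}

```bash
ls; mkdir -p pics; python3 - <<'E'
from workcell import env, cams
import cv2
s=env.state(); print(s)
for n in ("side","top","wrist"):
    im=cams.grab_frame(n); cv2.imwrite(f"pics/{n}0.png",im)
    print(n,cams.get_calibration(n))
a=cv2.imread("pics/side0.png");b=cv2.imread("pics/top0.png")
E
```

```text
pics
{'time_s': 0.0, 'qpos': array([ 6.84108447e+01,  1.83530719e+01,  8.97059357e+01, -7.45604652e-04,
        7.20442786e+01, -1.14535904e+00]), 'qvel': array([-0.03173283, -0.01593092, -0.03539571,  0.03838928,  0.03003397,
        0.09683464]), 'effort': array([-2.87898129e-04, -4.12455225e+01, -2.31975532e+01,  7.27284956e-02,
        4.57423087e-02, -1.49977063e-04]), 'ee_pos': array([200.62782756, 538.2501475 , 173.60919502]), 'ee_rot': array([-1.79896720e+02, -1.35584965e-03,  1.59556433e+02]), 'force': array([-0.07632592, -0.52580973, -0.52114963]), 'torque': array([-0.05876453, -0.01546338,  0.01738742]), 'gripper_force': 0.0, 'gripper_width': 91.26220841255753}
side {'mtx': array([[387.07236583,   0.        , 249.75955041],
       [  0.        , 387.07236583, 197.51199063],
       [  0.        ,   0.        ,   1.        ]]), 'eye': array([-110.16407011, -618.41960918,  974.47613661]), 'attitude': array([-1.35474102e+02, -1.35135496e-01, -4.75059796e+01])}
top {'mtx': array([[440.24785815,   0.        , 257.59938678],
       [  0.        , 440.24785815, 184.41623608],
       [  0.        ,   0.        ,   1.        ]]), 'eye': array([ 408.77455805,  -39.72601669, 1656.84198797]), 'attitude': array([-175.71011506,    0.18839614,  -90.70903282])}
wrist {'mtx': array([[280.94599438,   0.        , 259.09948608],
       [  0.        , 280.94599438, 189.25452209],
       [  0.        ,   0.        ,   1.        ]]), 'tool_from_camera': array([[ 7.37332515e-04, -9.69441120e-01, -2.45322995e-01,
         6.82907868e+01],
       [ 9.99999639e-01,  6.11111044e-04,  5.90633890e-04,
         6.47359060e-01],
       [-4.22665188e-04, -2.45323342e-01,  9.69441220e-01,
        -2.10738090e+02],
       [ 0.00000000e+00,  0.00000000e+00,  0.00000000e+00,
         1.00000000e+00]])}
```

```bash
python3 - <<'E'
import cv2
for n in("top","side"):
    cv2.imwrite(f"pics/{n}0b.png",cv2.resize(cv2.imread(f"pics/{n}0.png"),(800,600),interpolation=cv2.INTER_CUBIC))
E
```

```text
(no output)
```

View pics/top0b.png

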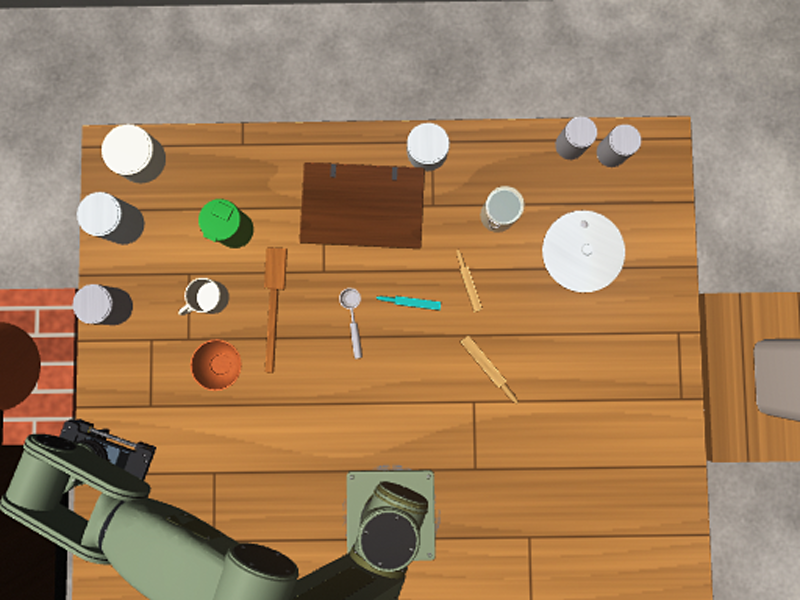

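View pics/side0b.png

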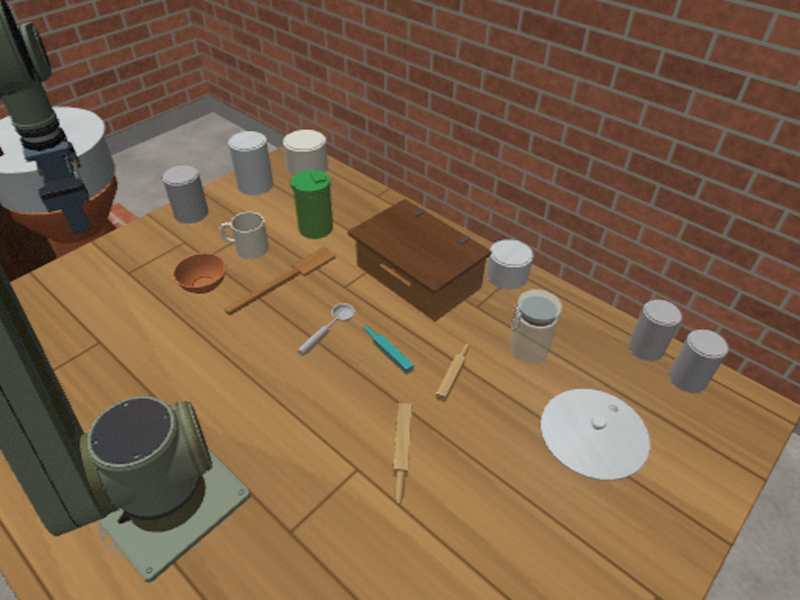

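The pin is the smaller light-wood piece: in the top view (800 px) it runs from about (481,309) to a nose at (459,251), pointing away. The chest roof corners are at about (305,163), (424,168), (421,249) and (300,243), with the canister at (220,220) and the jar at (503,207).

```bash
cat > h.py <<'E'
import numpy as np, cv2
from scipy.spatial.transform import Rotation as R
from workcell import env, cams
def rot(a): return R.from_euler('xyz',a,degrees=True).as_matrix()
def pose(name,st=None):
    c=cams.get_calibration(name)
    if name!="wrist": return c["mtx"],rot(c["attitude"]),np.array(c["eye"])
    T=c["tool_from_camera"]; Rt=rot(st["ee_rot"])
    return c["mtx"],Rt@T[:3,:3],Rt@T[:3,3]+st["ee_pos"]
def px2w(P,uv,z):
    K,Rc,e=P; out=[]
    for u,v in np.atleast_2d(uv):
        d=Rc@np.linalg.inv(K)@[u,v,1]; out.append(e+d*(z-e[2])/d[2])
    return np.array(out)
def w2px(P,p):
    K,Rc,e=P; q=(np.atleast_2d(p)-e)@Rc@K.T; return q[:,:2]/q[:,2:]
E
python3 - <<'E'
from h import *
np.set_printoptions(suppress=True,precision=1)
P=pose("top");s=.64
print("chest",px2w(P,np.array([(305,163),(424,168),(421,249),(300,243)])*s,112))
print("pin",px2w(P,np.array([(479,310),(459,251)])*s,15))
print("jar",px2w(P,np.array([(504,204)])*s,136),"can",px2w(P,np.array([(220,219)])*s,156))
print("teal",px2w(P,np.array([(440,305),(377,297)])*s,15))
print("stick",px2w(P,np.array([(276,250),(270,370)])*s,10))
P=pose("side");print("pin",px2w(P,np.array([(441,395),(466,347)])*s,15))
print("slot ends",px2w(P,np.array([(379,262),(411,285)])*s,60))
E
```

```text
chest [[814.2 183.1 112. ]
 [799.  -88.5 112. ]
 [613.  -79.  112. ]
 [630.2 194.7 112. ]]
pin [[ 477.4 -217.8   15. ]
 [ 619.8 -172.7   15. ]]
jar [[ 708.8 -265.5  136. ]] can [[679.5 364.6 156. ]]
teal [[ 490.5 -124.9   15. ]
 [ 511.5   25.4   15. ]]
stick [[628.5 268.1  10. ]
 [340.9 282.   10. ]]
pin [[ 479.9 -215.2   15. ]
 [ 611.5 -175.6   15. ]]
slot ends [[647.7 107.9  60. ]
 [639.4   3.3  60. ]]
```

```bash
cat >> h.py <<'E'
def plan(a,b,step=46,g=1):
    """a,b: [x,y,z,yaw] mm/deg, tool down. Prints the last row of each 5-row call."""
    a=np.array(a,float);b=np.array(b,float);d=b-a
    n=int(np.ceil(max(np.linalg.norm(d[:3])/step,abs(d[3])/8,1)));k=int(np.ceil(n/5))
    for i in range(k):
        p=a+d*i/k; y=np.radians(p[3]); e=d/k/1000
        print("call",i,"rows",int(np.ceil(n/k)),"end:",np.round([e[0]*np.cos(y)+e[1]*np.sin(y),e[0]*np.sin(y)-e[1]*np.cos(y),-e[2],-np.radians(d[3]/k)],4))
E
python3 -c "
from h import *
plan([200.8,538.8,174.5,159.56],[525,-200,174.5,197.5])"
```

```text
call 0 rows 5 end: [-0.1404 -0.1448 -0.     -0.1655]
call 1 rows 5 end: [-0.1147 -0.1659 -0.     -0.1655]
call 2 rows 5 end: [-0.0858 -0.1826 -0.     -0.1655]
call 3 rows 5 end: [-0.0545 -0.1942 -0.     -0.1655]
```

apply_moves(deltas=[[-0.028, -0.029, 0, -0.033, 1], [-0.056, -0.058, 0, -0.066, 1], [-0.084, -0.087, 0, -0.099, 1], [-0.112, -0.116, 0, -0.132, 1], [-0.14, -0.145, 0, -0.1655, 1]])

```text
time_s: 0.65
ee_pos: [281.6, 352.4, 174.3]
ee_rot: [-180.0, 0.0, 169.2]
force: [0.5, 0.0, -0.2]
gripper_width: 91.1
gripper_force: 0.0
```

apply_moves(deltas=[[-0.023, -0.033, 0, -0.033, 1], [-0.046, -0.066, 0, -0.066, 1], [-0.069, -0.1, 0, -0.099, 1], [-0.092, -0.133, 0, -0.132, 1], [-0.115, -0.166, 0, -0.1655, 1]])

```text
time_s: 1.15
ee_pos: [362.9, 167.6, 174.4]
ee_rot: [180.0, 0.0, 178.6]
force: [0.6, -0.6, 0.2]
gripper_width: 91.2
gripper_force: 0.0
```

apply_moves(deltas=[[-0.017, -0.0365, 0, -0.033, 1], [-0.034, -0.073, 0, -0.066, 1], [-0.0515, -0.11, 0, -0.099, 1], [-0.0687, -0.146, 0, -0.132, 1], [-0.086, -0.1825, 0, -0.1655, 1]])

```text
time_s: 1.65
ee_pos: [444.2, -17.1, 174.4]
ee_rot: [180.0, 0.0, -171.9]
force: [0.3, 0.7, 0.8]
gripper_width: 91.2
gripper_force: 0.0
```

apply_moves(deltas=[[-0.011, -0.039, 0, -0.033, 1], [-0.022, -0.078, 0, -0.066, 1], [-0.033, -0.117, 0, -0.099, 1], [-0.044, -0.156, 0, -0.132, 1], [-0.0545, -0.194, 0, -0.1655, 1]])

```text
time_s: 2.15
ee_pos: [525.2, -201.6, 174.1]
ee_rot: [180.0, -0.0, -162.5]
force: [0.7, -0.2, 0.5]
gripper_width: 91.1
gripper_force: 0.0
```

apply_moves(deltas=[[0, 0, 0, 0, 1], [0, 0, 0, 0, 1], [0, 0, 0, 0, 1]])

```text
time_s: 2.45
ee_pos: [524.3, -199.0, 174.2]
ee_rot: [179.9, -0.0, -162.5]
force: [-0.9, -0.6, 0.4]
gripper_width: 91.0
gripper_force: 0.0
```

```bash
python3 - <<'E'
from h import *
s=env.state();print(s["time_s"],s["ee_pos"],s["ee_rot"],s["force"],s["qpos"])
im=cams.grab_frame("wrist");cv2.imwrite("pics/w1.png",im)
cv2.imwrite("pics/w1b.png",cv2.resize(im,(800,600),interpolation=cv2.INTER_CUBIC))
E
```

```text
2.45 [ 524.28781881 -198.9552904   174.17008192] [ 1.79930326e+02 -3.88326838e-02 -1.62494140e+02] [-0.85848331 -0.61902912  0.43665185] [-2.19751571e+01  1.70840776e+01  9.14811699e+01  3.06695760e-02
  7.15090277e+01 -1.29490739e+02]
```

View pics/w1b.png

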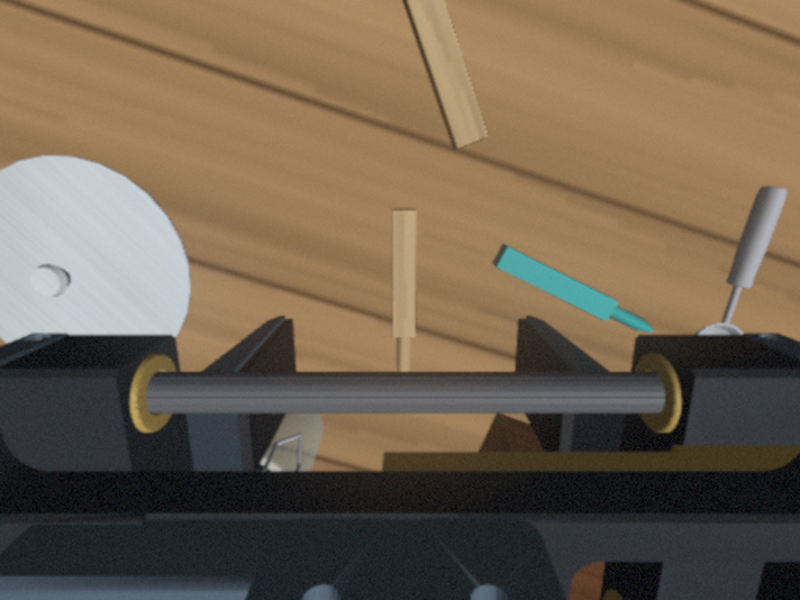

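The wrist view shows the pin centred between the fingers: the rear end is at about (404,209), the shoulder at (403.5,337), and the sides at 392 and 416. The teal decoy is well clear to the right.

```bash
python3 - <<'E'
from h import *
np.set_printoptions(suppress=True,precision=1)
s=dict(ee_pos=np.array([524.3,-199,174.2]),ee_rot=[179.93,-.04,-162.49])
P=pose("wrist",s)
q=px2w(P,np.array([(404.5,210),(403.5,337)])*.64,20)
print(q,np.linalg.norm(q[1]-q[0]),np.degrees(np.arctan2(*(q[1]-q[0])[1::-1])))
c=q.mean(0);print(c, px2w(P,np.array([(392,300),(416,300)])*.64,20))
yaw=180+np.degrees(np.arctan2(*(q[1]-q[0])[1::-1]))
plan([524.8,-200,174.5,197.5],[c[0],c[1],-9+0,yaw])
E
```

```text
[[ 478.5 -213.2   20. ]
 [ 583.3 -181.    20. ]] 109.64971603092374 17.082376685053884
[ 530.9 -197.1   20. ] [[ 554.3 -200.6   20. ]
 [ 548.1 -180.9   20. ]]
call 0 rows 4 end: [-0.   0.   0.2  0. ]
```

apply_moves(deltas=[[-0.0067, 0.0009, 0.03, 0.007, 0], [-0.0067, 0.0009, 0.075, 0.007, 0], [-0.0067, 0.0009, 0.115, 0.007, 0], [-0.0067, 0.0009, 0.14, 0.007, 0], [-0.0067, 0.0009, 0.155, 0.007, 0]], grip_force=20)

```text
time_s: 3.0
ee_pos: [529.2, -195.1, 17.4]
ee_rot: [179.9, -0.2, -162.8]
force: [-0.1, -0.9, 0.4]
gripper_width: 54.1
gripper_force: 0.0
```

apply_moves(deltas=[[0, 0, 0.006, 0, 0], [0, 0, 0.012, 0, 0], [0, 0, 0.015, 0, 0], [0, 0, 0.015, 0, 0]])

```text
time_s: 3.4
ee_pos: [531.4, -197.0, 4.9]
ee_rot: [-180.0, 0.0, -162.9]
force: [-0.1, 0.3, 0.7]
gripper_width: 45.4
gripper_force: 0.0
```

```bash
python3 - <<'E'
from h import *
s=env.state();print(s["time_s"],s["ee_pos"],s["ee_rot"],s["force"],s["gripper_width"])
im=cams.grab_frame("wrist");cv2.imwrite("pics/w2b.png",cv2.resize(im,(800,600),interpolation=cv2.INTER_CUBIC))
E
```

```text
3.4 [ 531.39782747 -196.98991876    4.90950409] [-1.79973417e+02  4.36053302e-02 -1.62896949e+02] [-0.11964911  0.29890645  0.73178153] 45.43369424585036
```

View pics/w2b.png

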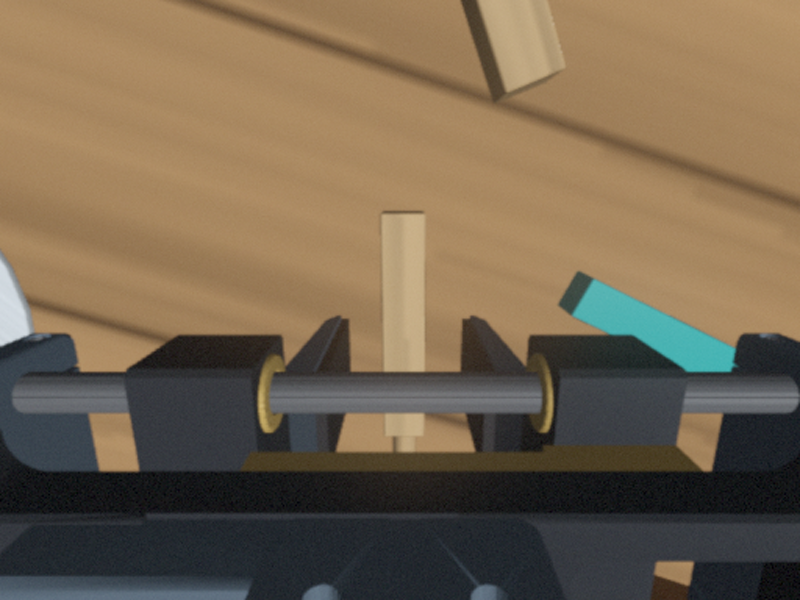

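The pin is centred between the fingers and aligned, with its rear end at (403,211) and shoulder at (404,436). Closing now.

apply_moves(deltas=[[0, 0, 0.002, 0, 0], [0, 0, 0.002, 0, -0.6], [0, 0, 0.002, 0, -0.7], [0, 0, 0.002, 0, -0.8], [0, 0, 0.002, 0, -0.8]], grip_force=25)

```text
time_s: 3.95
ee_pos: [531.1, -197.1, 2.5]
ee_rot: [180.0, 0.0, -162.9]
force: [0.3, -0.1, 0.1]
gripper_width: 16.6
gripper_force: 0.0
```

apply_moves(deltas=[[0, 0, 0, 0, -0.8], [0, 0, 0, 0, -0.8], [0, 0, 0, 0, -0.8]])

```text
time_s: 4.25
ee_pos: [531.1, -197.1, 2.4]
ee_rot: [180.0, -0.0, -162.9]
force: [-0.6, -0.1, -0.3]
gripper_width: 9.1
gripper_force: 0.0
```

apply_moves(deltas=[[0, 0, -0.01, 0, -0.8], [0, 0, -0.03, 0, -0.8], [0, 0, -0.06, 0, -0.8], [0, 0, -0.08, 0, -0.8], [0, 0, -0.08, 0, -0.8]])

```text
time_s: 4.75
ee_pos: [533.5, -198.0, 86.2]
ee_rot: [-179.7, 0.3, -162.9]
force: [0.7, -0.7, -0.0]
gripper_width: 9.1
gripper_force: 0.0
```

```bash
python3 - <<'E'
from h import *
s=env.state();print(s["time_s"],s["ee_pos"],s["ee_rot"],s["force"],s["gripper_width"],s["gripper_force"])
im=cams.grab_frame("side");cv2.imwrite("pics/s3.png",im)
c=im[125:275,210:330];cv2.imwrite("pics/s3b.png",cv2.resize(c,None,fx=4,fy=4,interpolation=cv2.INTER_CUBIC))
E
```

```text
4.75 [ 533.52570638 -198.02543202   86.15070797] [-179.73388762    0.34083898 -162.91175221] [ 0.72556388 -0.71304785 -0.02972833] 9.139099255580863 0.0
```

View pics/s3b.png

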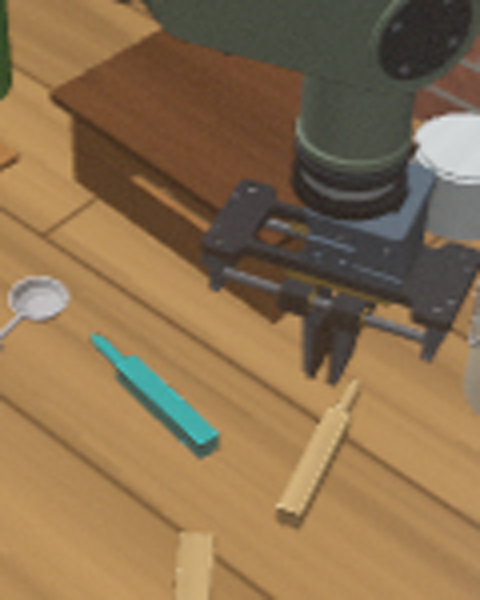

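The side crop shows the pin still on the shelf at about its old place and the fingers shut above it: the grasp missed. I'll check the projections.

```bash
python3 - <<'E'
from h import *
np.set_printoptions(suppress=True,precision=1)
P=pose("side"); s=env.state()
f=lambda p:(w2px(P,p)-[210,125])*4
print("tcp in crop",f(s["ee_pos"]),"time",s["time_s"])
u=np.array([np.cos(np.radians(17.1)),np.sin(np.radians(17.1)),0]);o=np.array([530.9,-197.1,20])
print("pin before: rear,shoulder,tip",f(o-55*u),f(o+55*u),f(o+100*u-[0,0,10]))
uv=np.array([(297,505),(338,410),(354,383)])/4+[210,125]
q=px2w(P,uv,20);q[2]=px2w(P,uv[2],12)[0];print("now",q,np.diff(q,axis=0))
im=cams.grab_frame("wrist");cv2.imwrite("pics/w4b.png",cv2.resize(im,(800,600),interpolation=cv2.INTER_CUBIC))
E
```

```text
tcp in crop [[320.2 401.8]] time 4.8
pin before: rear,shoulder,tip [[286.1 507.1]] [[337.5 407.1]] [[355.9 377.3]]
now [[ 485.5 -218.1   20. ]
 [ 581.3 -183.1   20. ]
 [ 619.  -171.3   12. ]] [[95.8 35.1  0. ]
 [37.7 11.8 -8. ]]
```

View pics/w4b.png

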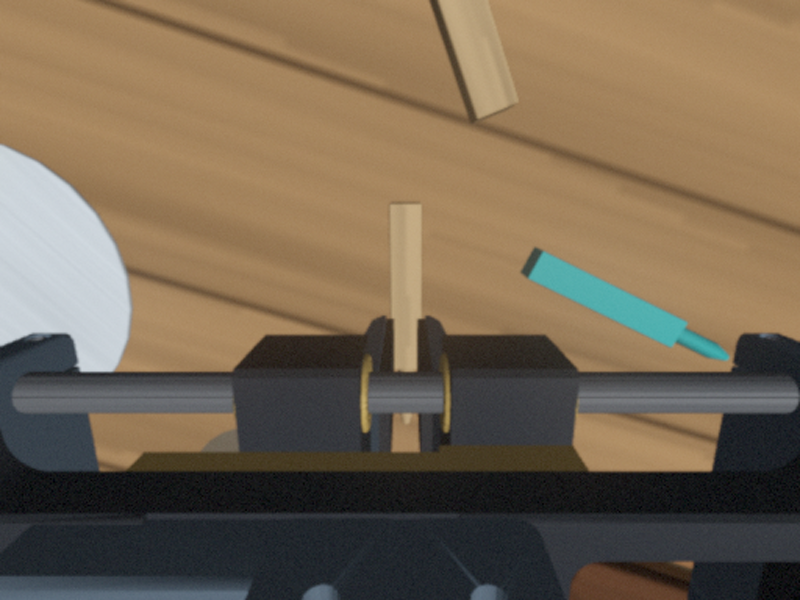

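Measured against the calibration, the finger ends sit roughly 20–40 mm short of the reported TCP. That explains why they closed above the pin. I'll open, go down again, and feel for the height in small guarded steps.

```bash
python3 - <<'E'
from h import *
np.set_printoptions(suppress=True,precision=1)
s=env.state(); print(env.grip_depth,s["ee_pos"],s["force"],[a for a in dir(env) if a[0]!='_'])
P=pose("side")
for h in (0,20,40): print(h,(w2px(P,np.array([533.5,-198,86.2+h]))-[210,125])*4)
E
```

```text
18.8 [ 531.  -197.1   82.7] [-1.9  1.2 -0.6] ['Unreachable', 'grip_depth', 'job_done', 'state']
0 [[322.1 399.3]]
20 [[324.1 381.8]]
40 [[326.3 363.9]]
```

apply_moves(deltas=[[0, 0, 0, 0, 0], [0, 0, 0.01, 0, 0], [0, 0, 0.02, 0, 0], [0, 0, 0.04, 0, 0], [0, 0, 0.06, 0, 0]])

```text
time_s: 5.35
ee_pos: [530.5, -196.8, 20.5]
ee_rot: [179.9, -0.1, -162.9]
force: [-0.2, -0.4, -0.6]
gripper_width: 44.2
gripper_force: 0.0
```

apply_moves(deltas=[[0, 0, 0.01, 0, 0], [0, 0, 0.02, 0, 0], [0, 0, 0.022, 0, 0], [0, 0, 0.024, 0, 0], [0, 0, 0.024, 0, 0]])

```text
time_s: 5.85
ee_pos: [531.5, -197.2, -1.2]
ee_rot: [-180.0, 0.0, -162.9]
force: [-0.1, -0.4, 0.1]
gripper_width: 45.6
gripper_force: 0.0
```

apply_moves(deltas=[[0, 0, 0.004, 0, 0], [0, 0, 0.008, 0, 0], [0, 0, 0.008, 0, 0]])

```text
time_s: 6.15
ee_pos: [530.7, -197.0, -10.0]
ee_rot: [180.0, -0.0, -162.9]
force: [0.4, 0.3, 1.0]
gripper_width: 45.9
gripper_force: 0.0
```

apply_moves(deltas=[[0, 0, 0.002, 0, 0], [0, 0, 0.004, 0, 0], [0, 0, 0.004, 0, 0]])

```text
time_s: 6.45
ee_pos: [530.9, -197.0, -13.9]
ee_rot: [180.0, -0.0, -162.9]
force: [0.4, -0.2, -1.3]
gripper_width: 45.5
gripper_force: 0.0
```

apply_moves(deltas=[[0, 0, 0.001, 0, 0], [0, 0, 0.002, 0, 0], [0, 0, 0.002, 0, 0]])

```text
time_s: 6.75
ee_pos: [531.0, -197.0, -15.7]
ee_rot: [180.0, -0.0, -162.9]
force: [1.2, 0.3, -0.0]
gripper_width: 45.7
gripper_force: 0.0
```

apply_moves(deltas=[[0, 0, 0.001, 0, 0], [0, 0, 0.002, 0, 0], [0, 0, 0.002, 0, 0]])

```text
time_s: 7.05
ee_pos: [530.9, -197.0, -17.8]
ee_rot: [180.0, -0.0, -162.9]
force: [-0.5, 0.3, -0.0]
gripper_width: 45.5
gripper_force: 0.0
```

```bash
python3 - <<'E'
from h import *
im=cams.grab_frame("side");s=env.state();print(s["ee_pos"],s["force"])
P=pose("side");print((w2px(P,s["ee_pos"]+np.array([[0,0,0],[0,0,20]]))-[250,170])*8)
c=im[170:245,250:350];cv2.imwrite("pics/s5b.png",cv2.resize(c,None,fx=8,fy=8,interpolation=cv2.INTER_CUBIC))
E
```

```text
[ 531.02826657 -197.06747151  -17.65231431] [-1.1141593  -0.1087262   0.10513044]
[[298.349181   609.91354296]
 [301.9653146  578.98379366]]
```

View pics/s5b.png

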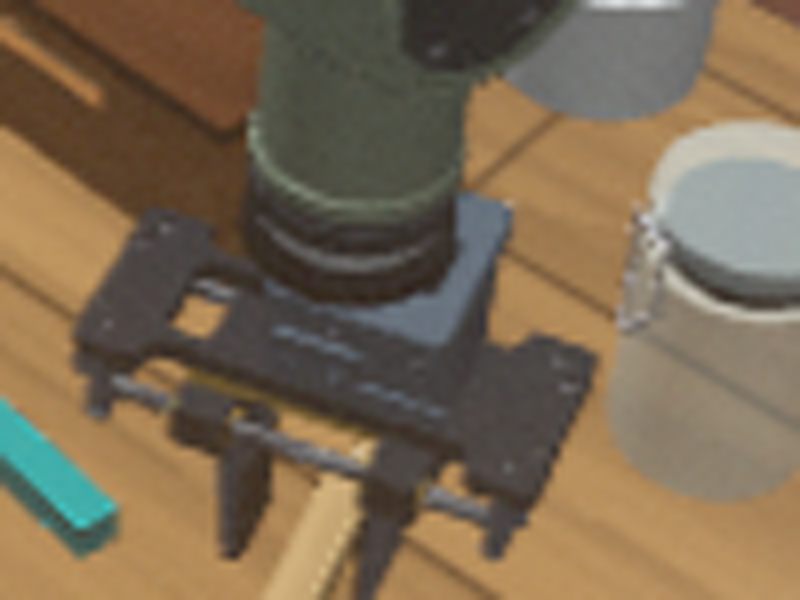

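The fingers now straddle the shank near the shelf with no contact. I'll shift 14 mm back along the pin to give the gripper body more room under the roof edge, then close.

apply_moves(deltas=[[0.007, 0, 0, 0, 0], [0.014, 0, 0, 0, 0], [0.014, 0, 0.001, 0, 0], [0.014, 0, 0.001, 0, -0.4], [0.014, 0, 0.001, 0, -0.6]], grip_force=25)

```text
time_s: 7.6
ee_pos: [517.8, -201.3, -18.5]
ee_rot: [-180.0, 0.0, -162.9]
force: [1.1, -0.1, 0.0]
gripper_width: 32.7
gripper_force: 0.0
```

apply_moves(deltas=[[0, 0, 0, 0, -0.7], [0, 0, 0, 0, -0.7], [0, 0, 0, 0, -0.7], [0, 0, 0, 0, -0.7]])

```text
time_s: 8.0
ee_pos: [517.8, -201.2, -18.6]
ee_rot: [180.0, 0.0, -162.9]
force: [-0.2, 0.4, -0.4]
gripper_width: 14.0
gripper_force: 0.0
```

The fingers closed to 14 mm without touching anything, so the tips are still above the pin. That fits the wrist-view estimate of a shortfall near 40 mm. I'll open and continue the guarded descent.

apply_moves(deltas=[[0, 0, 0, 0, 0], [0, 0, 0, 0, 0], [0, 0, 0, 0, 0], [0, 0, 0, 0, 0], [0, 0, 0.003, 0, 0]])

```text
time_s: 8.5
ee_pos: [518.1, -201.4, -21.3]
ee_rot: [-180.0, 0.0, -162.9]
force: [0.2, -0.2, -0.9]
gripper_width: 45.2
gripper_force: 0.0
```

apply_moves(deltas=[[0, 0, 0.003, 0, 0], [0, 0, 0.006, 0, 0], [0, 0, 0.006, 0, 0]])

```text
time_s: 8.8
ee_pos: [517.3, -201.0, -28.2]
ee_rot: [180.0, -0.0, -162.9]
force: [0.9, -0.1, 0.2]
gripper_width: 45.6
gripper_force: 0.0
```

apply_moves(deltas=[[0, 0, 0.002, 0, 0], [0, 0, 0.004, 0, 0], [0, 0, 0.004, 0, 0]])

```text
time_s: 9.1
ee_pos: [517.5, -201.1, -31.9]
ee_rot: [180.0, -0.0, -162.9]
force: [0.3, 0.6, -0.2]
gripper_width: 45.5
gripper_force: 0.0
```

```bash
python3 - <<'E'
from h import *
s=env.state();print(s["time_s"],s["ee_pos"],s["force"],s["gripper_width"])
im=cams.grab_frame("wrist");cv2.imwrite("pics/w6b.png",cv2.resize(im,(800,600),interpolation=cv2.INTER_CUBIC))
E
```

```text
9.1 [ 517.49005014 -201.09749331  -31.87653217] [ 0.29456186  0.63642409 -0.22118582] 45.517193148089746
```

View pics/w6b.png

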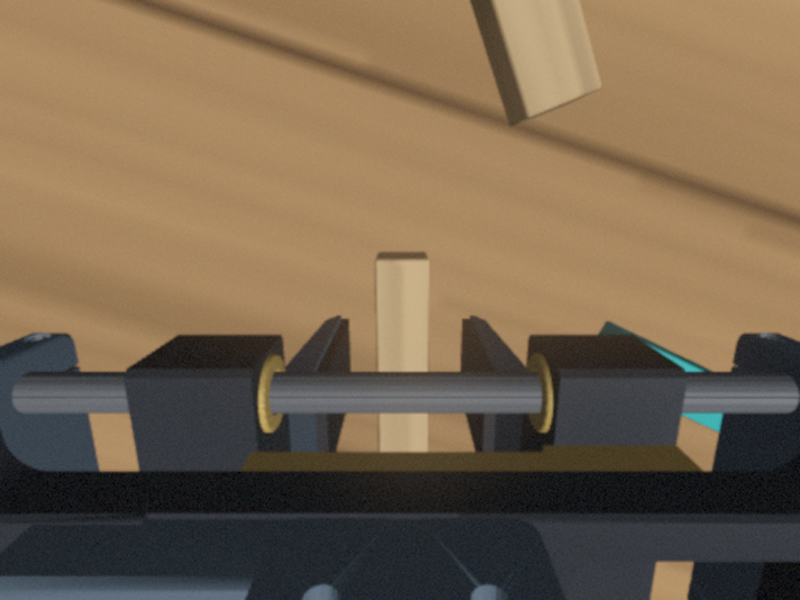

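The view shows the shank between the fingers, 377–428 px wide (top face at depth 172 mm), against a fingertip depth of about 178 mm. The tips overlap the shank by only about 6 mm, so I need to go roughly 9 mm lower.

apply_moves(deltas=[[0, 0, 0.002, 0, 0], [0, 0, 0.004, 0, 0], [0, 0, 0.004, 0, 0]])

```text
time_s: 9.45
ee_pos: [517.5, -201.1, -35.9]
ee_rot: [180.0, -0.0, -162.9]
force: [-0.1, 0.5, -0.1]
gripper_width: 45.6
gripper_force: 0.0
```

apply_moves(deltas=[[0, 0, 0.002, 0, 0], [0, 0, 0.003, 0, 0], [0, 0, 0.003, 0, 0]])

```text
time_s: 9.75
ee_pos: [517.6, -201.1, -38.8]
ee_rot: [180.0, -0.0, -162.9]
force: [-0.1, -0.0, 0.0]
gripper_width: 45.6
gripper_force: 0.0
```

apply_moves(deltas=[[0, 0, 0.001, 0, 0], [0, 0, 0.002, 0, 0], [0, 0, 0.002, 0, 0]])

```text
time_s: 10.05
ee_pos: [517.8, -201.2, -39.2]
ee_rot: [-180.0, 0.0, -162.9]
force: [-2.1, 0.2, 9.6]
gripper_width: 45.8
gripper_force: 4.9
```

apply_moves(deltas=[[0, 0, 0.0, 0, -0.4], [0, 0, 0, 0, -0.6], [0, 0, 0, 0, -0.7], [0, 0, 0, 0, -0.7], [0, 0, 0, 0, -0.7]], grip_force=25)

```text
time_s: 10.55
ee_pos: [518.7, -201.2, -39.2]
ee_rot: [-180.0, 0.1, -162.9]
force: [-1.0, 1.6, 9.5]
gripper_width: 20.2
gripper_force: 27.0
```

Gripped: width 20.2 mm. Shelf contact came at a reported z of −39.2, so the finger ends lie 39 mm behind the reported TCP. The pin axis is then at reported z + 49.2, and the tip is about 113 mm ahead of the TCP. Lift to slot height and plan the approach.

apply_moves(deltas=[[0, 0, -0.005, 0, -0.7], [0, 0, -0.02, 0, -0.7], [0, 0, -0.04, 0, -0.7], [0, 0, -0.0517, 0, -0.7], [0, 0, -0.0517, 0, -0.7]])

```text
time_s: 11.05
ee_pos: [519.0, -201.7, 12.7]
ee_rot: [-179.9, 0.2, -162.9]
force: [-0.5, -0.2, -0.2]
gripper_width: 19.8
gripper_force: 25.0
```

```bash
python3 - <<'E'
from h import *
s=env.state();print(s["time_s"],s["ee_pos"],s["ee_rot"],s["force"],s["gripper_width"],s["gripper_force"])
plan([517.5,-201.2,11.2,197.1],[491.7,27.9,11.2,176.6],step=28)
E
```

```text
11.05 [ 518.96157661 -201.74994703   12.71497926] [-1.79869417e+02  1.62095490e-01 -1.62913112e+02] [-0.53380311 -0.16221088 -0.22415973] 19.795328158726722 24.99857872724533
call 0 rows 5 end: [-0.0214  0.1133 -0.      0.1789]
call 1 rows 5 end: [-0.0009  0.1153 -0.      0.1789]
```

apply_moves(deltas=[[-0.004, 0.022, 0, 0.036, -0.7], [-0.008, 0.045, 0, 0.072, -0.7], [-0.012, 0.068, 0, 0.107, -0.7], [-0.017, 0.09, 0, 0.143, -0.7], [-0.0214, 0.1133, 0, 0.1789, -0.7]])

```text
time_s: 11.55
ee_pos: [504.1, -85.7, 10.2]
ee_rot: [180.0, -0.1, -173.3]
force: [0.8, -0.9, -0.8]
gripper_width: 20.3
gripper_force: 25.0
```

apply_moves(deltas=[[0, 0.023, 0, 0.036, -0.7], [0, 0.046, 0, 0.072, -0.7], [0, 0.069, 0, 0.107, -0.7], [0, 0.092, 0, 0.143, -0.7], [-0.0009, 0.1153, 0, 0.1789, -0.7]])

```text
time_s: 12.05
ee_pos: [491.1, 28.8, 10.3]
ee_rot: [-180.0, -0.1, 176.5]
force: [0.2, 0.1, -1.0]
gripper_width: 19.8
gripper_force: 25.0
```

apply_moves(deltas=[[0, 0, 0, 0, -0.7], [0, 0, 0, 0, -0.7], [0, 0, 0, 0, -0.7]])

```text
time_s: 12.35
ee_pos: [491.9, 27.3, 10.8]
ee_rot: [-180.0, -0.0, 176.6]
force: [0.3, -1.1, -0.6]
gripper_width: 20.0
gripper_force: 25.0
```

```bash
python3 - <<'E'
from h import *
np.set_printoptions(suppress=True,precision=1)
im=cams.grab_frame("side");s=env.state();print(s["ee_pos"],s["ee_rot"],s["force"])
P=pose("side")
y=np.radians(s["ee_rot"][2]+180);u=np.array([np.cos(y),np.sin(y),0])
x0,y0=215,150
t=s["ee_pos"]+u*112.9+[0,0,49.2]; g=s["ee_pos"]+u*67.9+[0,0,49.2]
print("exp tip",t,(w2px(P,t)-[x0,y0])*8,"shoulder",(w2px(P,g)-[x0,y0])*8)
F=np.array([641.5,56,60]);Y=np.array([.0593,.998,0])
print("slot ends exp",(w2px(P,np.array([F-50*Y,F+50*Y]))-[x0,y0])*8)
cv2.imwrite("pics/s7b.png",cv2.resize(im[y0:y0+75,x0:x0+100],None,fx=8,fy=8,interpolation=cv2.INTER_CUBIC))
E
```

```text
[492.   27.2  10.9] [-180.    -0.   176.6] [-0.1  0.9 -1. ]
exp tip [604.7  20.4  60.1] [[300.8 281.4]] shoulder [[224.2 332.7]]
slot ends exp [[378.1 257.1]
 [218.9 146.9]]
```

View pics/s7b.png

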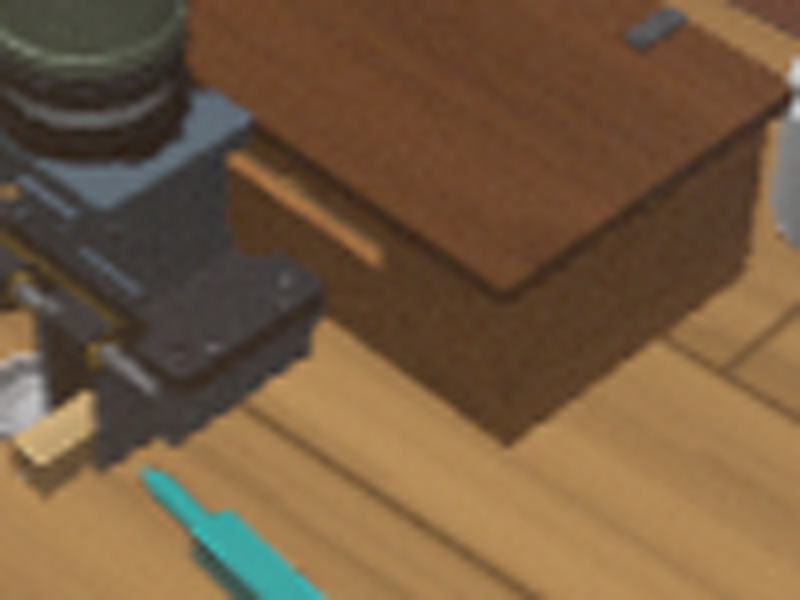

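The slot's right end at (380,255) matches the prediction of (378,257), and the chest is as estimated. The gripper hides the nose. Next I advance gently into the slot.

apply_moves(deltas=[[-0.008, 0, 0, 0, -0.7], [-0.018, 0, 0, 0, -0.7], [-0.026, 0, 0, 0, -0.7], [-0.03, 0, 0, 0, -0.7], [-0.03, 0, 0, 0, -0.7]])

```text
time_s: 12.9
ee_pos: [522.9, 26.1, 11.1]
ee_rot: [180.0, 0.0, 176.6]
force: [-0.1, 0.4, -0.9]
gripper_width: 19.8
gripper_force: 25.0
```

apply_moves(deltas=[[-0.001, 0, 0, 0, -0.7], [-0.002, 0, 0, 0, -0.7], [-0.003, 0, 0, 0, -0.7], [-0.003, 0, 0, 0, -0.7]])

```text
time_s: 13.3
ee_pos: [525.0, 26.0, 11.2]
ee_rot: [180.0, 0.0, 176.6]
force: [0.9, 0.8, -0.5]
gripper_width: 19.9
gripper_force: 25.0
```

apply_moves(deltas=[[-0.001, 0, 0, 0, -0.7], [-0.002, 0, 0, 0, -0.7], [-0.002, 0, 0, 0, -0.7]])

```text
time_s: 13.6
ee_pos: [527.2, 25.9, 11.2]
ee_rot: [180.0, 0.0, 176.6]
force: [-0.1, -0.5, -0.1]
gripper_width: 19.8
gripper_force: 25.0
```

apply_moves(deltas=[[-0.001, 0, 0, 0, -0.7], [-0.002, 0, 0, 0, -0.7], [-0.002, 0, 0, 0, -0.7]])

```text
time_s: 13.9
ee_pos: [529.2, 25.7, 11.2]
ee_rot: [180.0, 0.0, 176.6]
force: [-0.5, -0.4, -0.9]
gripper_width: 19.9
gripper_force: 25.0
```

apply_moves(deltas=[[-0.001, 0, 0, 0, -0.7], [-0.002, 0, 0, 0, -0.7], [-0.002, 0, 0, 0, -0.7]])

```text
time_s: 14.2
ee_pos: [531.2, 25.6, 11.2]
ee_rot: [180.0, 0.0, 176.6]
force: [-0.7, -0.2, -0.5]
gripper_width: 19.9
gripper_force: 25.0
```

apply_moves(deltas=[[-0.001, 0, 0, 0, -0.7], [-0.002, 0, 0, 0, -0.7], [-0.002, 0, 0, 0, -0.7]])

```text
time_s: 14.5
ee_pos: [533.2, 25.5, 11.2]
ee_rot: [180.0, 0.0, 176.6]
force: [0.2, -0.8, 0.1]
gripper_width: 19.8
gripper_force: 25.0
```

apply_moves(deltas=[[-0.001, 0, 0, 0, -0.7], [-0.002, 0, 0, 0, -0.7], [-0.002, 0, 0, 0, -0.7]])

```text
time_s: 14.8
ee_pos: [535.2, 25.4, 11.2]
ee_rot: [180.0, 0.0, 176.6]
force: [-0.2, -0.1, -0.1]
gripper_width: 19.7
gripper_force: 25.0
```

apply_moves(deltas=[[-0.0005, 0, 0, 0, -0.7], [-0.001, 0, 0, 0, -0.7], [-0.001, 0, 0, 0, -0.7]])

```text
time_s: 15.1
ee_pos: [536.0, 25.3, 11.2]
ee_rot: [180.0, 0.0, 176.6]
force: [-0.3, -0.4, -0.6]
gripper_width: 19.6
gripper_force: 25.0
```

apply_moves(deltas=[[-0.0005, 0, 0, 0, -0.7], [-0.001, 0, 0, 0, -0.7], [-0.001, 0, 0, 0, -0.7]])

```text
time_s: 15.4
ee_pos: [537.1, 25.3, 11.2]
ee_rot: [180.0, 0.0, 176.6]
force: [0.2, 0.8, -0.3]
gripper_width: 20.0
gripper_force: 25.0
```

apply_moves(deltas=[[-0.0005, 0, 0, 0, -0.7], [-0.001, 0, 0, 0, -0.7], [-0.001, 0, 0, 0, -0.7]])

```text
time_s: 15.7
ee_pos: [538.1, 25.2, 11.1]
ee_rot: [180.0, 0.0, 176.6]
force: [-0.3, -0.8, -0.5]
gripper_width: 19.7
gripper_force: 25.0
```

apply_moves(deltas=[[-0.0005, 0, 0, 0, -0.7], [-0.001, 0, 0, 0, -0.7], [-0.001, 0, 0, 0, -0.7]])

```text
time_s: 16.0
ee_pos: [539.1, 25.2, 11.1]
ee_rot: [180.0, 0.0, 176.6]
force: [-0.5, -0.6, -0.1]
gripper_width: 19.8
gripper_force: 25.0
```

apply_moves(deltas=[[-0.0005, 0, 0, 0, -0.7], [-0.001, 0, 0, 0, -0.7], [-0.001, 0, 0, 0, -0.7]])

```text
time_s: 16.3
ee_pos: [540.0, 25.1, 11.1]
ee_rot: [180.0, 0.0, 176.6]
force: [0.6, 0.3, -0.6]
gripper_width: 20.0
gripper_force: 25.0
```

apply_moves(deltas=[[-0.0005, 0, 0, 0, -0.7], [-0.001, 0, 0, 0, -0.7], [-0.001, 0, 0, 0, -0.7]])

```text
time_s: 16.6
ee_pos: [540.9, 25.1, 11.1]
ee_rot: [180.0, -0.0, 176.6]
force: [0.1, 0.2, -0.3]
gripper_width: 19.5
gripper_force: 25.0
```

apply_moves(deltas=[[-0.0005, 0, 0, 0, -0.7], [-0.001, 0, 0, 0, -0.7], [-0.001, 0, 0, 0, -0.7]])

```text
time_s: 16.9
ee_pos: [540.9, 25.0, 11.0]
ee_rot: [180.0, -0.1, 176.6]
force: [-4.0, -0.3, 1.3]
gripper_width: 19.7
gripper_force: 25.0
```

apply_moves(deltas=[[-0.0005, 0, 0, 0, -0.7], [-0.001, 0, 0, 0, -0.7], [-0.001, 0, 0, 0, -0.7]])

```text
time_s: 17.2
ee_pos: [540.9, 25.0, 10.9]
ee_rot: [-180.0, -0.2, 176.6]
force: [-6.9, 1.0, 2.2]
gripper_width: 20.1
gripper_force: 25.0
```

The tip stopped at about 653.6, some 12 mm behind the face: this is the bar. I'll ease the pressure and sweep towards +y.

apply_moves(deltas=[[0.0005, 0.001, 0, 0, -0.7], [0.0005, 0.002, 0, 0, -0.7], [0.0005, 0.004, 0, 0, -0.7], [0.0005, 0.006, 0, 0, -0.7]])

```text
time_s: 17.6
ee_pos: [541.3, 30.5, 10.5]
ee_rot: [-180.0, -0.2, 176.6]
force: [-5.1, -2.6, 0.0]
gripper_width: 19.9
gripper_force: 25.0
```

apply_moves(deltas=[[0, 0.002, 0, 0, -0.7], [0, 0.004, 0, 0, -0.7], [0, 0.005, 0, 0, -0.7], [0, 0.005, 0, 0, -0.7]])

```text
time_s: 18.0
ee_pos: [541.6, 35.6, 10.5]
ee_rot: [-180.0, -0.2, 176.6]
force: [-5.7, -3.2, -0.4]
gripper_width: 19.9
gripper_force: 25.0
```

apply_moves(deltas=[[0, 0.002, 0, 0, -0.7], [0, 0.004, 0, 0, -0.7], [0, 0.005, 0, 0, -0.7], [0, 0.005, 0, 0, -0.7]])

```text
time_s: 18.4
ee_pos: [541.9, 40.8, 10.5]
ee_rot: [-180.0, -0.2, 176.6]
force: [-4.9, -1.6, -1.1]
gripper_width: 19.8
gripper_force: 25.0
```

apply_moves(deltas=[[0, 0.002, 0, 0, -0.7], [0, 0.004, 0, 0, -0.7], [0, 0.005, 0, 0, -0.7], [0, 0.005, 0, 0, -0.7]])

```text
time_s: 18.8
ee_pos: [542.2, 45.8, 10.5]
ee_rot: [-180.0, -0.2, 176.6]
force: [-5.8, -1.7, -0.9]
gripper_width: 20.1
gripper_force: 25.0
```

apply_moves(deltas=[[0, 0.002, 0, 0, -0.7], [0, 0.004, 0, 0, -0.7], [0, 0.005, 0, 0, -0.7], [0, 0.005, 0, 0, -0.7]])

```text
time_s: 19.2
ee_pos: [542.5, 50.8, 10.6]
ee_rot: [-180.0, -0.2, 176.6]
force: [-4.4, -1.9, -0.7]
gripper_width: 19.9
gripper_force: 25.0
```

apply_moves(deltas=[[0, 0.002, 0, 0, -0.7], [0, 0.004, 0, 0, -0.7], [0, 0.005, 0, 0, -0.7], [0, 0.005, 0, 0, -0.7]])

```text
time_s: 19.6
ee_pos: [542.8, 55.7, 10.5]
ee_rot: [-180.0, -0.2, 176.6]
force: [-5.4, -2.2, -0.7]
gripper_width: 19.8
gripper_force: 25.0
```

apply_moves(deltas=[[0, 0.002, 0, 0, -0.7], [0, 0.004, 0, 0, -0.7], [0, 0.005, 0, 0, -0.7], [0, 0.005, 0, 0, -0.7]])

```text
time_s: 20.0
ee_pos: [543.1, 60.8, 10.5]
ee_rot: [-180.0, -0.2, 176.6]
force: [-5.4, -0.6, -0.9]
gripper_width: 19.9
gripper_force: 25.0
```

apply_moves(deltas=[[0, 0.002, 0, 0, -0.7], [0, 0.004, 0, 0, -0.7], [0, 0.005, 0, 0, -0.7], [0, 0.005, 0, 0, -0.7]])

```text
time_s: 20.4
ee_pos: [543.5, 65.8, 10.6]
ee_rot: [-180.0, -0.2, 176.6]
force: [-4.3, -0.4, -0.8]
gripper_width: 19.7
gripper_force: 25.0
```

apply_moves(deltas=[[0, 0.002, 0, 0, -0.7], [0, 0.003, 0, 0, -0.7], [0, 0.004, 0, 0, -0.7], [0, 0.004, 0, 0, -0.7]])

```text
time_s: 20.8
ee_pos: [543.7, 69.8, 10.6]
ee_rot: [-180.0, -0.2, 176.6]
force: [-5.0, -0.9, -0.9]
gripper_width: 20.0
gripper_force: 25.0
```

apply_moves(deltas=[[0, 0.002, 0, 0, -0.7], [0, 0.003, 0, 0, -0.7], [0, 0.004, 0, 0, -0.7], [0, 0.004, 0, 0, -0.7]])

```text
time_s: 21.2
ee_pos: [544.6, 73.9, 10.7]
ee_rot: [180.0, -0.1, 176.6]
force: [-3.9, -0.4, -1.5]
gripper_width: 20.1
gripper_force: 25.0
```

apply_moves(deltas=[[0, 0.002, 0, 0, -0.7], [0, 0.003, 0, 0, -0.7], [0, 0.004, 0, 0, -0.7], [0, 0.004, 0, 0, -0.7]])

```text
time_s: 21.6
ee_pos: [546.9, 78.2, 11.6]
ee_rot: [180.0, 0.1, 176.6]
force: [0.0, -0.9, -0.8]
gripper_width: 19.9
gripper_force: 25.0
```

The nose dropped in: x went 2.7 mm beyond the bar line and the force fell to 0 at y = 78. I'll push in gently, lowering 0.7 mm to keep the pin at slot height.

apply_moves(deltas=[[0, 0, 0.0007, 0, -0.7], [-0.001, 0, 0.0007, 0, -0.7], [-0.002, 0, 0.0007, 0, -0.7], [-0.002, 0, 0.0007, 0, -0.7]])

```text
time_s: 22.0
ee_pos: [547.9, 77.7, 10.5]
ee_rot: [180.0, 0.0, 176.6]
force: [0.4, 0.3, 0.1]
gripper_width: 19.8
gripper_force: 25.0
```

apply_moves(deltas=[[-0.001, 0, 0, 0, -0.7], [-0.002, 0, 0, 0, -0.7], [-0.002, 0, 0, 0, -0.7]])

```text
time_s: 22.3
ee_pos: [549.8, 77.6, 10.5]
ee_rot: [180.0, 0.0, 176.6]
force: [0.3, 0.2, -0.9]
gripper_width: 20.0
gripper_force: 25.0
```

apply_moves(deltas=[[-0.001, 0, 0, 0, -0.7], [-0.002, 0, 0, 0, -0.7], [-0.002, 0, 0, 0, -0.7]])

```text
time_s: 22.6
ee_pos: [551.8, 77.5, 10.5]
ee_rot: [180.0, 0.0, 176.6]
force: [-0.4, -0.4, 0.2]
gripper_width: 20.0
gripper_force: 25.0
```

apply_moves(deltas=[[-0.001, 0, 0, 0, -0.7], [-0.002, 0, 0, 0, -0.7], [-0.003, 0, 0, 0, -0.7], [-0.003, 0, 0, 0, -0.7]])

```text
time_s: 23.0
ee_pos: [554.8, 77.3, 10.5]
ee_rot: [180.0, 0.0, 176.6]
force: [0.0, 0.2, 0.2]
gripper_width: 19.6
gripper_force: 25.0
```

apply_moves(deltas=[[-0.001, 0, 0, 0, -0.7], [-0.002, 0, 0, 0, -0.7], [-0.003, 0, 0, 0, -0.7], [-0.003, 0, 0, 0, -0.7]])

```text
time_s: 23.4
ee_pos: [557.7, 77.3, 10.4]
ee_rot: [180.0, 0.0, 176.6]
force: [0.2, 0.2, -0.0]
gripper_width: 19.7
gripper_force: 25.0
```

apply_moves(deltas=[[-0.001, 0, 0, 0, -0.7], [-0.002, 0, 0, 0, -0.7], [-0.003, 0, 0, 0, -0.7], [-0.003, 0, 0, 0, -0.7]])

```text
time_s: 23.8
ee_pos: [560.6, 77.1, 10.4]
ee_rot: [180.0, -0.0, 176.6]
force: [-0.3, 2.6, -0.8]
gripper_width: 19.8
gripper_force: 25.0
```

apply_moves(deltas=[[0, 0.001, 0, 0, -0.7], [-0.001, 0.001, 0, 0, -0.7], [-0.002, 0.001, 0, 0, -0.7], [-0.002, 0.001, 0, 0, -0.7]])

```text
time_s: 24.2
ee_pos: [563.0, 77.7, 10.5]
ee_rot: [-180.0, 0.0, 176.6]
force: [0.6, 0.3, -0.1]
gripper_width: 20.0
gripper_force: 25.0
```

apply_moves(deltas=[[-0.001, 0, 0, 0, -0.7], [-0.002, 0, 0, 0, -0.7], [-0.003, 0, 0, 0, -0.7], [-0.003, 0, 0, 0, -0.7]])

```text
time_s: 24.6
ee_pos: [565.8, 77.7, 10.4]
ee_rot: [180.0, 0.0, 176.6]
force: [-0.5, 0.4, -1.2]
gripper_width: 19.5
gripper_force: 25.0
```

apply_moves(deltas=[[-0.001, 0, 0, 0, -0.7], [-0.002, 0, 0, 0, -0.7], [-0.003, 0, 0, 0, -0.7], [-0.003, 0, 0, 0, -0.7]])

```text
time_s: 25.0
ee_pos: [568.8, 77.5, 10.5]
ee_rot: [180.0, 0.0, 176.6]
force: [0.6, -0.8, -0.3]
gripper_width: 19.8
gripper_force: 25.0
```

apply_moves(deltas=[[-0.001, 0.0005, 0, 0, -0.7], [-0.002, 0.0005, 0, 0, -0.7], [-0.003, 0.0005, 0, 0, -0.7], [-0.003, 0.0005, 0, 0, -0.7]])

```text
time_s: 25.4
ee_pos: [571.9, 77.8, 10.5]
ee_rot: [180.0, 0.0, 176.6]
force: [0.2, -0.6, 0.5]
gripper_width: 19.9
gripper_force: 25.0
```

apply_moves(deltas=[[-0.001, 0, 0, 0, -0.7], [-0.002, 0, 0, 0, -0.7], [-0.003, 0, 0, 0, -0.7], [-0.003, 0, 0, 0, -0.7]])

```text
time_s: 25.8
ee_pos: [574.8, 77.6, 10.5]
ee_rot: [180.0, 0.0, 176.6]
force: [-0.1, 0.8, -0.2]
gripper_width: 20.0
gripper_force: 25.0
```

apply_moves(deltas=[[-0.0005, 0, 0, 0, -0.7], [-0.001, 0, 0, 0, -0.7], [-0.0015, 0, 0, 0, -0.7], [-0.0015, 0, 0, 0, -0.7]])

```text
time_s: 26.2
ee_pos: [576.2, 77.5, 10.5]
ee_rot: [180.0, 0.0, 176.6]
force: [-0.3, 0.5, -0.2]
gripper_width: 19.9
gripper_force: 25.0
```

apply_moves(deltas=[[-0.0005, 0, 0, 0, -0.7], [-0.001, 0, 0, 0, -0.7], [-0.001, 0, 0, 0, -0.7]])

```text
time_s: 26.5
ee_pos: [577.2, 77.5, 10.4]
ee_rot: [180.0, -0.0, 176.6]
force: [-0.8, -0.3, -0.3]
gripper_width: 20.1
gripper_force: 25.0
```

apply_moves(deltas=[[-0.0005, 0, 0, 0, -0.7], [-0.001, 0, 0, 0, -0.7], [-0.001, 0, 0, 0, -0.7]])

```text
time_s: 26.8
ee_pos: [577.2, 77.4, 10.3]
ee_rot: [-180.0, -0.1, 176.6]
force: [-3.2, -0.3, 1.9]
gripper_width: 19.8
gripper_force: 25.0
```

apply_moves(deltas=[[-0.0005, 0, 0, 0, -0.7], [-0.001, 0, 0, 0, -0.7], [-0.001, 0, 0, 0, -0.7]])

```text
time_s: 27.1
ee_pos: [577.1, 77.4, 10.2]
ee_rot: [-180.0, -0.2, 176.6]
force: [-7.3, 0.4, 2.4]
gripper_width: 19.9
gripper_force: 25.0
```

The shoulder met the front at x = 577.2, exactly 33 mm past the bar contact, as it should. Release and retreat straight back.

apply_moves(deltas=[[0.0015, 0, 0, 0, -0.7], [0.0015, 0, 0, 0, -0.5], [0.0015, 0, 0, 0, -0.2], [0.0015, 0, 0, 0, 0], [0.0015, 0, 0, 0, 0]])

```text
time_s: 27.6
ee_pos: [578.2, 77.4, 10.6]
ee_rot: [180.0, 0.1, 176.6]
force: [-0.8, 0.5, -0.3]
gripper_width: 43.8
gripper_force: 0.0
```

apply_moves(deltas=[[0, 0, 0, 0, 0], [0, 0, 0, 0, 0], [0, 0, 0, 0, 0]])

```text
time_s: 27.9
ee_pos: [577.7, 77.5, 10.4]
ee_rot: [180.0, 0.0, 176.6]
force: [-0.5, -0.1, -0.3]
gripper_width: 45.8
gripper_force: 0.0
```

apply_moves(deltas=[[0.005, 0, 0, 0, 0], [0.02, 0, 0, 0, 0], [0.04, 0, 0, 0, 0], [0.065, 0, 0, 0, 0], [0.09, 0, 0, 0, 0]])

```text
time_s: 28.4
ee_pos: [486.5, 82.8, 10.4]
ee_rot: [180.0, -0.0, 176.6]
force: [-0.3, 0.4, 0.2]
gripper_width: 46.0
gripper_force: 0.0
```

apply_moves(deltas=[[0.03, 0, 0, 0, 0], [0.06, 0, -0.03, 0, 0], [0.08, 0, -0.07, 0, 0], [0.08, 0, -0.11, 0, 0], [0.08, 0, -0.11, 0, 0]])

```text
time_s: 28.9
ee_pos: [411.1, 88.4, 125.4]
ee_rot: [179.8, 0.7, 176.6]
force: [1.1, 0.5, -1.0]
gripper_width: 45.7
gripper_force: 0.0
```

```bash
python3 - <<'E'
from h import *
im=cams.grab_frame("side");s=env.state();print(s["time_s"],s["ee_pos"],s["force"],s["gripper_width"])
c=im[110:230,165:325];cv2.imwrite("pics/s9b.png",cv2.resize(c,None,fx=5,fy=5,interpolation=cv2.INTER_CUBIC))
P=pose("side");X=np.array([.998,-.0593,0])
t=np.array([642.,70,60]); print((w2px(P,np.array([t,t-110*X]))-[165,110])*5)
E
```

```text
28.95 [409.53705529  88.01782472 122.97091152] [-1.44211494  0.63704126  0.13624384] 45.9426743489517
[[421.44077751 316.25456937]
 [304.96060757 391.5147048 ]]
```

View pics/s9b.png

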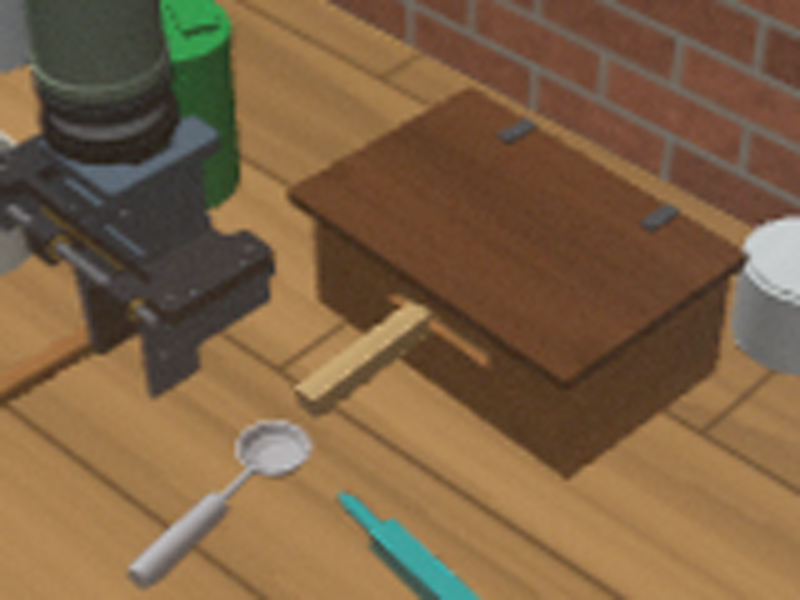

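The picture shows the pin seated in the slot, shoulder at about (422,315) against the front and rear end at about (308,395), drooping slightly. The spoon, the teal decoy and the canister are untouched, and the arm is clear.

apply_moves(deltas=[[0, 0, 0, 0, 0], [0, 0, 0, 0, 0], [0, 0, 0, 0, 0]])

```text
time_s: 29.25
ee_pos: [407.1, 87.4, 119.2]
ee_rot: [-180.0, -0.2, 176.6]
force: [0.1, -0.2, -0.1]
gripper_width: 45.8
gripper_force: 0.0
```

```bash
python3 -c "
from workcell import env
print(env.job_done())"
```

```text
the job is handed in; nothing more can be done
None
```

The pin is through the slot and fully home in the bar's hole, with its shoulder against the chest front; the arm is clear and the job was handed in at about 29 s (two early grasps closed above the pin without touching it because the fingers end 39 mm short of the reported TCP).

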